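# Sweep the white insulators off the sorting board into the blue bin

## Task

With the fingers, sweep the three white ceramic insulators along the sorting board and over its open end into the blue bin: push them only, do not pick them up, and do not flick them. Leave the brown insulator and the green terminal block standing where they are on the board, put nothing into the yellow bin, and disturb nothing else on the counter.

Things in the scene. Friction and masses are not known exactly. Their poses are not given: they have to be found in the camera images.
- board: grey sorting board, dark top, fixed: 230 mm (its x) by 300 mm (its y), top 60 mm above the counter. Fences along x = +-119 mm, 8 mm thick, rise 12 mm above the top; the ends (y = +-150 mm) are open. Origin on the counter under its centre. Its things stand in four lanes along y (x about -78, -26, 26, 78 mm): each white one alone, the brown one and the terminal block share a lane.
- blue_bin: blue open bin, fixed, at one open end of the board (either end, the yellow bin at the other; 4 mm gap): 240 mm (x) by 140 mm (y), rim 55 mm above the counter, 5 mm lower than the board top, walls 5 mm, padded floor at 10 mm. Origin under its centre, on the counter; axes parallel to the board's.
- yellow_bin: yellow open bin, otherwise just like the blue one, fixed, at the other end of the board
- white_1: white ribbed round ceramic insulator, 28 mm across, 22 mm high, 28 g or so, with a waist (21 mm across) half-way up, standing flat on the sorting board; origin at its centre, 11 mm above the board, z up. Slides when pushed. 
- white_2: white ribbed round ceramic insulator, 28 mm across, 22 mm high, 28 g or so, with a waist (21 mm across) half-way up, standing flat on the sorting board; origin at its centre, 11 mm above the board, z up. Slides when pushed. 
- white_3: white ribbed round ceramic insulator, 28 mm across, 22 mm high, 28 g or so, with a waist (21 mm across) half-way up, standing flat on the sorting board; origin at its centre, 11 mm above the board, z up. Slides when pushed. 
- brown: dark brown ribbed round ceramic insulator, 28 mm across, 22 mm high, 28 g or so, with a waist (21 mm across) half-way up, standing flat on the sorting board; origin at its centre, 11 mm above the board, z up. Slides when pushed. To be left where it stands.
- terminal: green terminal block, 24 x 36 mm, 26 mm high, standing on the board in the brown insulator's lane, some 60 mm from it; origin at the centre of its underside. To be left where it stands.
- jar: jar with a red lid, 60 mm across, 90 mm high, at the left of the counter; origin under its centre. Bystander.
- carton: cardboard carton, 60 x 120 x 50 mm high, at the right of the counter; origin under its centre. Bystander.
- tape: yellow ring-shaped reel, 90 mm across, 25 mm high, lying at the back of the counter; origin under its centre. Bystander.
- mug: blue mug, 80 mm across, 90 mm high, at the right of the counter; origin under its centre. Bystander.
- driver: screwdriver with a red handle lying at the back of the counter; origin under its middle. Bystander.

How it is judged (in metres and radians):
At the end, for the whole second after the job is handed in: All three white insulators lie at rest (under 30 mm/s) inside the blue bin, their centres below 50 mm above the counter (under the rim); the brown insulator and the terminal block stand upright (within 0.2 rad) within 20 mm of where they started (x of white_1 in the frame of blue_bin between -0.115 and 0.115 m and y of white_1 in the frame of blue_bin between -0.065 and 0.065 m and z of each of white_1, white_2, white_3 in the frame of blue_bin below 0.05 m and linear speed of each of white_1, white_2, white_3 below 0.03 m/s and x of white_2 in the frame of blue_bin between -0.115 and 0.115 m and y of white_2 in the frame of blue_bin between -0.065 and 0.065 m and x of white_3 in the frame of blue_bin between -0.115 and 0.115 m and y of white_3 in the frame of blue_bin between -0.065 and 0.065 m and distance of each of brown, terminal from where it was at the start of the episode below 0.02 m and angle between each of brown, terminal's own z axis and vertical below 0.2 rad); the robot touches nothing.
It fails at once if a white insulator is lifted: its centre rises more than 17 mm above where it sits on the board (z of any of white_1, white_2, white_3 in the frame of board above 0.088 m).
It fails at once if a white insulator is flicked: it moves faster than 0.5 m/s on the board ((linear speed of white_1 above 0.5 m/s and z of white_1 in the frame of board above 0.067 m and y of white_1 in the frame of board between -0.15 and 0.15 m) or (linear speed of white_2 above 0.5 m/s and z of white_2 in the frame of board above 0.067 m and y of white_2 in the frame of board between -0.15 and 0.15 m) or (linear speed of white_3 above 0.5 m/s and z of white_3 in the frame of board above 0.067 m and y of white_3 in the frame of board between -0.15 and 0.15 m)).
It fails at once if a white insulator falls anywhere but into the blue bin (below board level and more than 150 mm from the bin's centre) ((z of white_1 in the frame of board below 0.05 m and horizontal distance between white_1 and blue_bin above 0.15 m) or (z of white_2 in the frame of board below 0.05 m and horizontal distance between white_2 and blue_bin above 0.15 m) or (z of white_3 in the frame of board below 0.05 m and horizontal distance between white_3 and blue_bin above 0.15 m)).
It fails at once if the brown insulator or the terminal block is moved more than 20 mm or tipped over (not (distance of brown from where it was at the start of the episode below 0.02 m and angle between brown's own z axis and vertical below 0.2 rad) or not (distance of terminal from where it was at the start of the episode below 0.02 m and angle between terminal's own z axis and vertical below 0.2 rad)).
It fails at once if a bystander on the counter is moved more than 20 mm (distance of any of jar, carton, tape, mug, driver from where it was at the start of the episode above 0.02 m).
It also fails if it takes over 58 s, if anything falls off the work surface, if the arm or the gripper's body presses on something with over 40 N, if the wrist force passes 120 N, or if a joint passes its speed limit or range.

## Robot

A 6-joint arm with a two-finger parallel gripper is mounted at the origin on the work surface. World frame = base frame: x ahead of the robot, y to its left, z up, the work surface at z = 0. Lengths are in mm, angles in rad, forces in N, time in s.
With the tool pointing down it reaches from about 350 to 975 mm from the base axis. Payload 7.1 kg.
Tool frame: the origin (TCP) lies at the very end of the fingers, on their centre line; the grasp point (between the pads) lies 19 mm behind it; x points along the fingers, y is the direction in which the jaws open and shut, and the axes are right-handed (so a half turn about x gives the same grasp; the last joint's range is limited). The gripper opens to 88 mm and grips with 3 to 60 N. Pads are 20 mm wide; open, the fingers measure 115 mm over their backs; the gripper's body (75 mm by 178 mm) begins 61 mm behind the grasp point.
Start: joints at [-1.194, 0.423, 1.63, -0, 1.089, -0.019], TCP at [240.982, -576.656, 222.675] pointing down, gripper open.
Joint ranges: [-3, 3], [-0.9, 2.11], [0.09, 2.58], [-1.31, 4.45], [0.11, 2.69], [-2.54, 2.54]. Speed limits (rad/s): [2.39, 2.39, 3.01, 3.14, 3.14, 3.14].

## Interface

Orientations are given as a rotation vector (axis times angle).
In Python, from workcell import ctrl gives the robot as it stands. The module is installed in compiled form; this text tells all that it offers.
- The arm moves only by the tool carry_out, never from a script. Its argument "commands" is a list of rows, each a list of 6 numbers: the shift along the tool's x, y, z in m, then the turn, a rotation vector about the tool's x, y, z in degrees. In form: [[tx, ty, tz, rx, ry, rz], ...]. A call has 1 to 8 rows; each row shifts and turns the pose as measured when the row begins, along the tool's axes as they then stand; what a row does not reach is not made up. A row lasts 1/8 s, in which the tool goes at most 62.5 mm and 10.7 degrees, less where a joint would pass 70% of its speed; a pose out of reach is approached as far as the arm can. A call with a gripper value outside its range is refused whole. "grip" is the closure, from 0 (fully open) to 1 (shut), set as the call begins (left out, the last holds). The fingers move at their own pace and stop on an object; the grip force is fixed at half the most. Time passes only in rows, so rows that do not move let the fingers close. It gives the time, the measured TCP pose, the force and the opening at its end, in the units of the state.
- ctrl.get_obs(): the state, without advancing time (a new reading comes with each control period).
- ctrl.get_image(name): name is "scene" or "top" or "wrist"; returns a dict with "pixels" (480x640x3 uint8, blue, green, red), "intrinsics" (3x3 intrinsics, pixels), "dist_coeffs" ([k1, k2, p1, p2, k3] as OpenCV has them; the pictures are not rectified), "rvec" (rotation vector, rad) and "tvec" (3), from world to camera coordinates, as OpenCV has them. Camera axes: x right, y down, z forward; pixel columns grow to the right and rows downward; lengths in mm; the calibration is good to about 2 mm. A picture is of the moment at which its call begins. There is no depth.
- ctrl.close_job(): hands the job in, once; it reports no verdict.
The state is a dict: "t": time; "qpos": joint angles; "qvel": joint speeds; "joint_torque": joint torques, N m; "ee_pos": TCP position; "orientation": TCP orientation; "ft_force": force on the tool from outside, world axes, zero at the start; "moment": the same for the moment, N m; "width": finger opening in mm.
Only numpy, scipy, OpenCV 4.12 (cv2) and the standard library are available. Lean on these libraries where they do the work, as an engineer would, in place of code of your own. Each camera call takes 0.05 s, during which the arm holds its last target. There are 200 camera calls.

## Working session

There is one attempt and no reset: what is moved stays moved. The work goes in short steps, Python scripts to look and compute and a tool call to move; the robot and the scene stay as the last step left them, time stands still between calls to the robot, and variables do not carry over. Pictures are saved under pics/ and viewed, about 8 in all and at most 12, crops included, and the job is handed in when it is done.

Besides the shell and the picture viewer there is one more tool, called by a JSON object that holds its "api" and its "payload", one argument or row to a line. carry_out: Moves the arm, as the interface text tells. Its arguments: {"type":"object","properties":{"commands":{"type":"array"},"grip":{"type":"number"}},"required":["commands"]}

```bash
mkdir -p pics; ls; python3 - <<'E'
from workcell import ctrl
import cv2
o=ctrl.get_obs();print({k:o[k] for k in('t','ee_pos','orientation','ft_force','width')})
for n in('top','scene'):
    im=ctrl.get_image(n);cv2.imwrite(f'pics/{n}0.png',im['pixels']);print(n,im['intrinsics'],im['dist_coeffs'],im['rvec'],im['tvec'])
E
```

```text
pics
{'t': 0.0, 'ee_pos': array([ 240.78503557, -576.15410813,  221.9220902 ]), 'orientation': array([ 2.00444797,  0.4035583 , -2.00503321]), 'ft_force': array([ 0.28042322, -0.41032995, -0.4778341 ]), 'width': 87.70839921911704}
top [[588.50258799   0.         317.8029936 ]
 [  0.         588.50258799 242.6298891 ]
 [  0.           0.           1.        ]] [-0.02273392  0.          0.          0.          0.        ] [ 2.15522757 -2.16240863  0.1737194 ] [ -18.66344877  615.78349399 1495.13999344]
scene [[622.82352018   0.         321.17749088]
 [  0.         622.82352018 237.09813879]
 [  0.           0.           1.        ]] [-0.15830118  0.          0.          0.          0.        ] [ 2.1032932   1.43247285 -0.51750718] [-220.50488074 -381.95239821 1836.31139441]
```

View pics/top0.png

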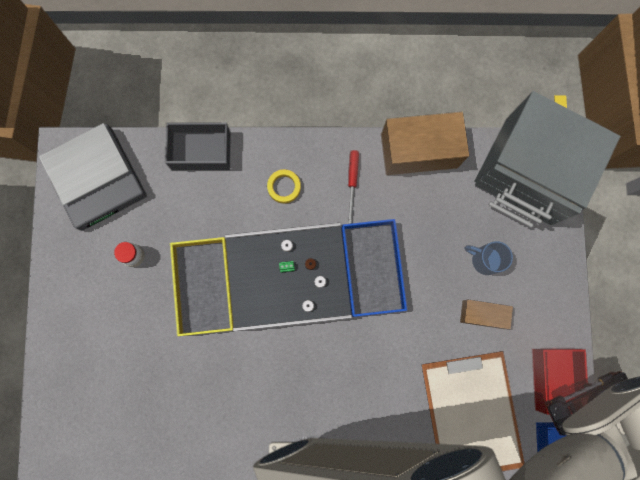

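View pics/scene0.png

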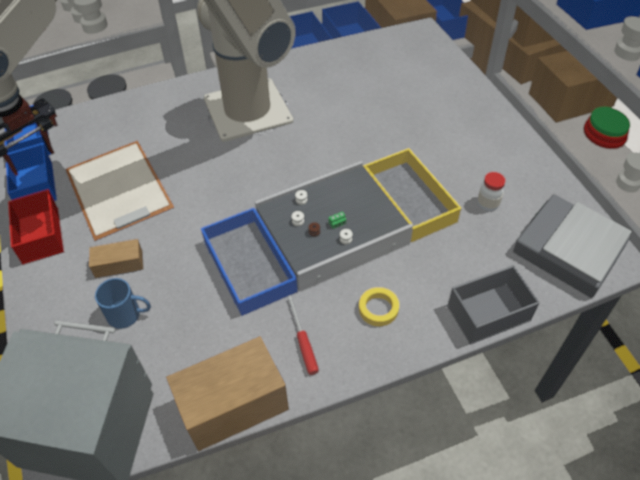

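The top view shows whites at about (287,245), (320,282) and (308,306), brown at (311,264) and the terminal at (287,267). The yellow bin is on the left (+y) and the blue bin on the right (−y). The scene view agrees.

```bash
cat > h.py <<'E'
import cv2,numpy as np
from workcell import ctrl
def cam(n):
    im=ctrl.get_image(n);R=cv2.Rodrigues(np.array(im['rvec'],float))[0];t=np.array(im['tvec'],float).ravel()
    return im['pixels'],np.array(im['intrinsics']),np.array(im['dist_coeffs'],float),R,t
def ray(c,p):
    u=cv2.undistortPoints(np.array([[p]],float),c[1],c[2])[0,0]
    d=c[3].T@np.array([u[0],u[1],1]);return -c[3].T@c[4],d/np.linalg.norm(d)
def plane(c,p,z):
    o,d=ray(c,p);return o+d*(z-o[2])/d[2]
def tri(c1,p1,c2,p2):
    o1,d1=ray(c1,p1);o2,d2=ray(c2,p2)
    s=np.linalg.lstsq(np.c_[d1,-d2],o2-o1,rcond=None)[0];a=o1+s[0]*d1;b=o2+s[1]*d2
    return (a+b)/2,np.linalg.norm(a-b)
def proj(c,P):
    return cv2.projectPoints(np.array([P],float),cv2.Rodrigues(c[3])[0],c[4],c[1],c[2])[0][0,0]
def masks(px):
    h=cv2.cvtColor(px,cv2.COLOR_BGR2HSV)
    return dict(white=cv2.inRange(h,(0,0,165),(179,60,255)),green=cv2.inRange(h,(50,120,50),(80,255,255)),
     brown=cv2.inRange(h,(0,100,20),(15,255,130))|cv2.inRange(h,(170,100,20),(179,255,130)),
     blue=cv2.inRange(h,(105,150,60),(125,255,255)),yellow=cv2.inRange(h,(20,120,80),(35,255,255)))
def blobs(m,roi=None,amin=15,amax=1e9):
    if roi: 
        k=np.zeros_like(m);k[roi[1]:roi[3],roi[0]:roi[2]]=255;m=m&k
    n,l,s,ce=cv2.connectedComponentsWithStats(m)
    return [(s[i,4],ce[i].round(1),l==i) for i in range(1,n) if amin<=s[i,4]<=amax]
E
python3 - <<'E'
from h import *
T=cam('top');S=cam('scene');mt,ms=masks(T[0]),masks(S[0])
for n in('white','green','brown'):
    a=blobs(mt[n],(240,235,342,320),10,400);b=blobs(ms[n],(275,185,370,250),10,400)
    print(n,[(x[0],x[1]) for x in a],[(x[0],x[1]) for x in b])
    for x in a:
        for y in b:
            P,e=tri(T,x[1],S,y[1])
            if e<12: print('  ',x[1],y[1],P.round(1),round(e,1))
for n,r in(('blue',(335,210,415,325)),('yellow',(165,230,238,340))):
    m=max(blobs(mt[n],r),key=lambda b:b[0])[2]
    pts=np.argwhere(m)[:,::-1]
    hull=cv2.convexHull(pts.astype(np.float32))[:,0]
    W=np.array([plane(T,p,55)[:2] for p in hull],np.float32)
    print(n,cv2.minAreaRect(W))
    ns=max(blobs(ms[n],(200,140,465,315)),key=lambda b:b[0])[2]
E
```

```text
white [(np.int32(82), array([286.3, 245. ])), (np.int32(80), array([319.4, 281.3])), (np.int32(79), array([307.4, 305.4])), (np.int32(43), array([330.3, 318.3]))] [(np.int32(81), array([287.1, 189.2])), (np.int32(96), array([301.3, 194.8])), (np.int32(103), array([297.8, 216.1])), (np.int32(104), array([346. , 233.9])), (np.int32(43), array([360.7, 246. ]))]
   [286.3 245. ] [346.  233.9] [605.8  62.1  75.1] 3.4
   [319.4 281.3] [297.8 216.1] [512.7 -22.3  74. ] 2.9
   [307.4 305.4] [301.3 194.8] [452.    8.5  74.5] 3.3
   [307.4 305.4] [297.8 216.1] [452.7   2.3  -1.2] 9.1
green [(np.int32(103), array([286.7, 266.5]))] [(np.int32(87), array([337.2, 220.3]))]
   [286.7 266.5] [337.2 220.3] [551.9  61.7  64.4] 4.3
brown [(np.int32(82), array([310.3, 263.6]))] [(np.int32(50), array([314. , 227.2]))]
   [310.3 263.6] [314.  227.2] [558.1   1.1  73.2] 3.7
blue ((550.1348266601562, -163.7539825439453), (238.5315399169922, 141.92630004882812), 6.230168342590332)
yellow ((502.95556640625, 278.566162109375), (240.17832946777344, 141.54510498046875), 6.075648307800293)
```

```bash
cat >> h.py <<'E'
d=np.array([47.18,-442.32]);d/=np.linalg.norm(d);n=np.array([-d[1],d[0]]);C=np.array([526.5,57.4])
def su(p): r=np.array(p[:2])-C; return np.round([r@d,r@n],1)
def xy(s,u): return C+s*d+u*n
def state(*t):
    o=ctrl.get_obs();R=cv2.Rodrigues(np.array(o['orientation'],float))[0]
    print('t',round(o['t'],2),'p',o['ee_pos'].round(1),'su',su(o['ee_pos']),'F',o['ft_force'].round(1),'w',round(o['width'],1),'q',np.round(o['qpos'],2))
    print(R.round(3))
    Y=np.array([*n,0]) 
    for sg in(1,-1):
        Rt=np.c_[[0,0,-1],sg*Y,np.cross([0,0,-1],sg*Y)]
        print('turn deg',np.degrees(cv2.Rodrigues(R.T@Rt)[0].ravel()).round(1))
    for s,u,z in t: print('shift in tool axes m',(R.T@(np.r_[xy(s,u),z]-o['ee_pos'])/1000).round(4), xy(s,u).round(0))
E
python3 -c "
from h import *
state((-40,79,130))
for p in((605.8,62.1),(512.7,-22.3),(452,8.5),(551.9,61.7),(558.1,1.1)): print(su(p))"
```

```text
t 0.2 p [ 240.9 -576.3  222.2] su [ 599.9 -351.3] F [-0.8 -0.2 -0.2] w 87.7 q [-1.19  0.42  1.63  0.    1.09 -0.02]
[[-0.     0.386 -0.923]
 [ 0.001 -0.923 -0.386]
 [-1.    -0.001 -0.   ]]
turn deg [-73.4  -0.    0. ]
turn deg [106.6   0.    0. ]
shift in tool axes m [ 0.0927 -0.4903 -0.595 ] [601. 106.]
[ 3.7 79.4]
[ 77.8 -22.2]
[ 40.7 -79.3]
[-1.6 25.7]
[59.3 25.5]
```

{"api": "carry_out", "payload": {
  "commands": [
    [0, 0, 0, -9.2, 0, 0],
    [0, 0, 0, -9.2, 0, 0],
    [0, 0, 0, -9.2, 0, 0],
    [0, 0, 0, -9.2, 0, 0],
    [0, 0, 0, -9.2, 0, 0],
    [0, 0, 0, -9.2, 0, 0],
    [0, 0, 0, -9.2, 0, 0],
    [0, 0, 0, -9.0, 0, 0]
  ],
  "grip": 0.8
}}

```text
t: 1.2
ee_pos: [240.4, -575.1, 220.3]
orientation: [1.102, 1.28, -1.099]
ft_force: [-0.7, 0.8, 0.4]
width: 18.4
```

{"api": "carry_out", "payload": {
  "commands": [
    [0, 0.027, -0.04, 0, 0, 0],
    [0, 0.027, -0.04, 0, 0, 0],
    [0, 0.027, -0.04, 0, 0, 0],
    [0, 0.027, -0.04, 0, 0, 0],
    [0, 0.027, -0.04, 0, 0, 0],
    [0, 0.027, -0.04, 0, 0, 0],
    [0, 0.027, -0.04, 0, 0, 0],
    [0, 0.027, -0.04, 0, 0, 0]
  ]
}}

```text
t: 2.2
ee_pos: [409.9, -219.2, 220.7]
orientation: [1.105, 1.276, -1.101]
ft_force: [0.1, -0.9, -0.5]
width: 17.4
```

{"api": "carry_out", "payload": {
  "commands": [
    [0, 0.027, -0.04, 0, 0, 0],
    [0, 0.027, -0.04, 0, 0, 0],
    [0, 0.027, -0.04, 0, 0, 0],
    [0, 0.027, -0.04, 0, 0, 0],
    [0, 0.027, -0.04, 0, 0, 0],
    [0, 0.027, -0.04, 0, 0, 0],
    [0, 0.027, -0.04, 0, 0, 0],
    [0, 0.027, -0.04, 0, 0, 0]
  ]
}}

```text
t: 3.2
ee_pos: [581.9, 141.1, 222.2]
orientation: [1.105, 1.275, -1.1]
ft_force: [0.9, -0.3, 0.3]
width: 17.5
```

```bash
python3 -c "
from h import *
state((-45,79,130))
W=cam('wrist');cv2.imwrite('pics/w1.png',W[0])"
```

```text
t 3.2 p [581.9 141.1 222.2] su [-77.4  64. ] F [ 0.9 -0.3  0.3] w 17.5 q [0.22 0.38 1.69 0.   1.06 0.07]
[[ 0.001  0.99   0.144]
 [ 0.003  0.144 -0.99 ]
 [-1.     0.001 -0.002]]
turn deg [ 2.2 -0.1 -0.1]
turn deg [-1.778e+02  1.000e-01 -2.000e-01]
shift in tool axes m [0.0922 0.0137 0.0331] [600. 111.]
```

View pics/w1.png

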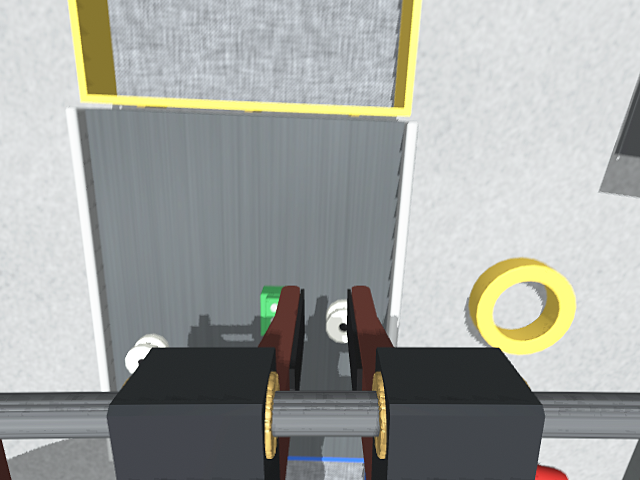

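The wrist view shows white_1 at (340,320), ahead of the fingers in its lane, with the terminal at (272,310) in the next lane. Nothing stands beneath the descent spot.

{"api": "carry_out", "payload": {
  "commands": [
    [0, 0, 0, 2.2, 0, 0],
    [0.0, 0.014, 0.032, 0, 0, 0],
    [0.04, 0, 0, 0, 0, 0],
    [0.04, 0, 0, 0, 0, 0],
    [0.01, 0, 0, 0, 0, 0],
    [0, 0, 0, 0, 0, 0]
  ]
}}

```text
t: 4.0
ee_pos: [603.8, 117.3, 130.8]
orientation: [1.134, 1.259, -1.121]
ft_force: [-0.4, 1.3, -0.7]
width: 17.9
```

```bash
python3 -c "
from h import *
state((-45,79,65))"
```

```text
t 4.0 p [603.8 117.3 130.8] su [-51.3  83.2] F [-0.4  1.3 -0.7] w 17.9 q [0.17 0.52 1.72 0.01 0.9  0.06]
[[ 0.005  0.994  0.11 ]
 [ 0.006  0.11  -0.994]
 [-1.     0.006 -0.005]]
turn deg [ 0.2 -0.3 -0.3]
turn deg [-179.8    0.5   -0.5]
shift in tool axes m [ 0.0657 -0.0046  0.0067] [600. 111.]
```

{"api": "carry_out", "payload": {
  "commands": [
    [0.02, -0.004, 0, 0, 0, 0],
    [0.02, 0, 0, 0, 0, 0],
    [0.015, 0, 0, 0, 0, 0],
    [0.009, 0, 0, 0, 0, 0],
    [0, 0, 0, 0, 0, 0]
  ]
}}

```text
t: 4.62
ee_pos: [604.1, 118.1, 69.0]
orientation: [1.138, 1.254, -1.114]
ft_force: [0.8, -0.4, -0.1]
width: 18.0
```

```bash
python3 -c "
from h import *
state((175,79,65))"
```

```text
t 4.62 p [604.1 118.1  69. ] su [-52.1  83.6] F [ 0.8 -0.4 -0.1] w 18.0 q [0.17 0.61 1.74 0.01 0.78 0.06]
[[ 0.013  0.994  0.111]
 [ 0.007  0.111 -0.994]
 [-1.     0.014 -0.006]]
turn deg [ 0.3 -0.3 -0.8]
turn deg [-179.7    1.2   -0.5]
shift in tool axes m [ 0.0026 -0.0057  0.2271] [ 624. -108.]
```

{"api": "carry_out", "payload": {
  "commands": [
    [0.003, -0.005, 0, 0, 0, 0],
    [0, -0.001, 0.012, 0, 0, -0.5],
    [0, 0, 0.012, 0, 0, 0],
    [0, 0, 0.012, 0, 0, 0],
    [0, 0, 0.012, 0, 0, 0]
  ]
}}

```text
t: 5.25
ee_pos: [604.5, 66.8, 66.9]
orientation: [1.134, 1.259, -1.119]
ft_force: [-1.0, -0.2, 0.1]
width: 17.9
```

```bash
python3 -c "
from h import *
state((175,79,65))"
```

```text
t 5.25 p [604.5  66.8  66.9] su [-1.  78.5] F [-1.  -0.2  0.1] w 17.9 q [ 0.09  0.6   1.76  0.01  0.77 -0.03]
[[ 0.006  0.994  0.111]
 [ 0.006  0.111 -0.994]
 [-1.     0.007 -0.006]]
turn deg [ 0.3 -0.3 -0.4]
turn deg [-179.7    0.6   -0.5]
shift in tool axes m [ 0.0009 -0.0005  0.176 ] [ 624. -108.]
```

{"api": "carry_out", "payload": {
  "commands": [
    [0, 0, 0.012, 0, 0, 0],
    [0, 0, 0.012, 0, 0, 0],
    [0, 0, 0.012, 0, 0, 0],
    [0, 0, 0.012, 0, 0, 0],
    [0, 0, 0.012, 0, 0, 0],
    [0, 0, 0.012, 0, 0, 0],
    [0, 0, 0.012, 0, 0, 0]
  ]
}}

```text
t: 6.12
ee_pos: [614.6, -23.2, 66.5]
orientation: [1.135, 1.259, -1.119]
ft_force: [-0.9, 0.0, 0.6]
width: 17.5
```

```bash
python3 - <<'E'
from h import *
state((175,79,65))
T=cam('top');p=T[0][200:330,220:420];cv2.imwrite('pics/t1.png',cv2.resize(p,None,fx=4,fy=4,interpolation=cv2.INTER_CUBIC)[:,:800])
E
```

```text
t 6.12 p [614.6 -23.2  66.5] su [89.4 79. ] F [-0.9  0.   0.6] w 17.5 q [-0.06  0.61  1.74  0.01  0.78 -0.18]
[[ 0.007  0.994  0.111]
 [ 0.006  0.111 -0.994]
 [-1.     0.007 -0.006]]
turn deg [ 0.3 -0.3 -0.4]
turn deg [-179.7    0.7   -0.5]
shift in tool axes m [ 0.001  -0.0004  0.0856] [ 624. -108.]
```

View pics/t1.png

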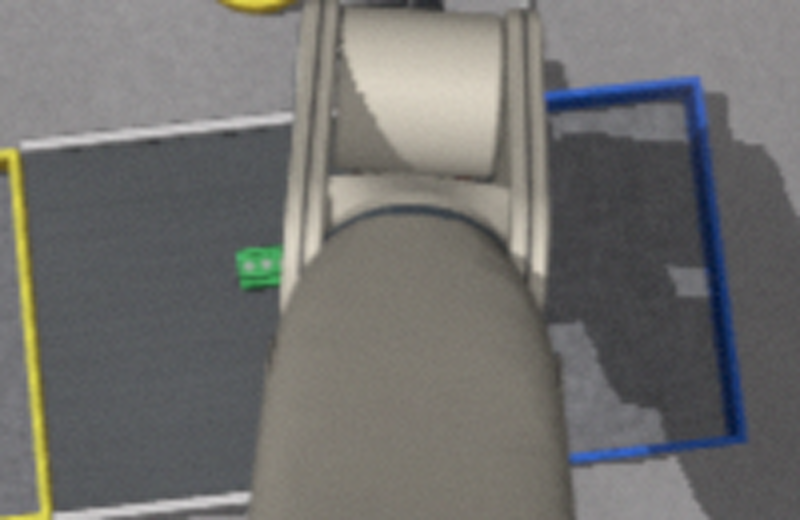

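The arm hides most of the top view. White_1's old spot, about (268,180) in the crop, is empty and the terminal hasn't moved. I'll push on over the end.

{"api": "carry_out", "payload": {
  "commands": [
    [0, 0, 0.012, 0, 0, 0],
    [0, 0, 0.012, 0, 0, 0],
    [0, 0, 0.012, 0, 0, 0],
    [0, 0, 0.012, 0, 0, 0],
    [0, 0, 0.012, 0, 0, 0],
    [0, 0, 0.012, 0, 0, 0],
    [0, 0, 0.012, 0, 0, 0],
    [0, 0, 0, 0, 0, 0]
  ]
}}

```text
t: 7.18
ee_pos: [624.7, -114.4, 66.0]
orientation: [1.135, 1.258, -1.12]
ft_force: [0.1, 0.6, -0.3]
width: 18.1
```

```bash
python3 - <<'E'
from h import *
state((175,79,65))
T=cam('scene');p=T[0][140:320,190:470];cv2.imwrite('pics/s1.png',cv2.resize(p,(800,514),interpolation=cv2.INTER_CUBIC))
E
```

```text
t 7.17 p [ 624.7 -114.4   66. ] su [181.3  79.4] F [ 0.1  0.6 -0.3] w 18.1 q [-0.2   0.64  1.69  0.01  0.81 -0.32]
[[ 0.007  0.994  0.109]
 [ 0.006  0.109 -0.994]
 [-1.     0.008 -0.005]]
turn deg [ 0.2 -0.3 -0.4]
turn deg [-179.8    0.7   -0.5]
shift in tool axes m [ 0.001  -0.0004 -0.0063] [ 624. -108.]
```

View pics/s1.png

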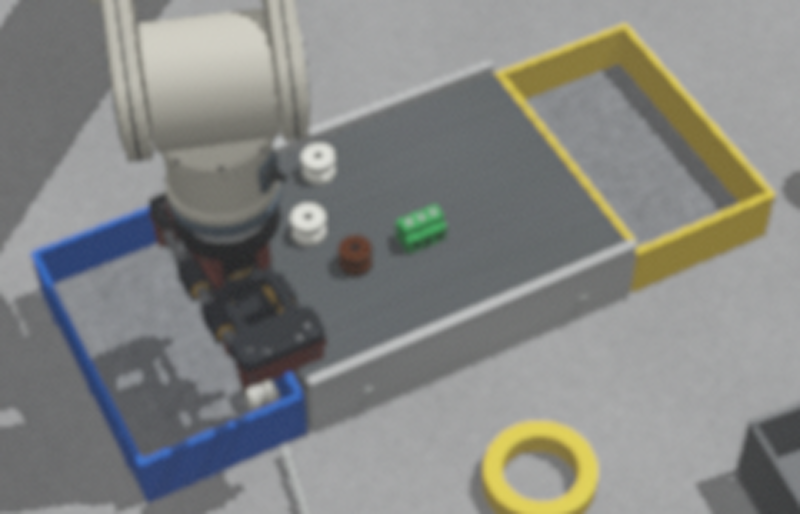

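White_1 is in the blue bin at crop (262,392). Brown (355,253), the terminal (421,225) and the other two whites haven't moved. Next is white_2.

{"api": "carry_out", "payload": {
  "commands": [
    [-0.03, 0, 0, 0, 0, 0],
    [-0.035, 0, 0, 0, 0, 0],
    [0, -0.02, -0.03, 0, 0, 0],
    [0, -0.02, -0.03, 0, 0, 0],
    [0, -0.02, -0.03, 0, 0, 0],
    [0, -0.02, -0.03, 0, 0, 0],
    [0, -0.02, -0.03, 0, 0, 0],
    [0, 0, 0, 0, 0, 0]
  ]
}}

```text
t: 8.22
ee_pos: [503.9, 30.3, 133.2]
orientation: [1.134, 1.26, -1.118]
ft_force: [-0.3, -0.4, -0.1]
width: 17.8
```

```bash
python3 - <<'E'
from h import *
state((32,-23,130))
E
```

```text
t 8.22 p [503.9  30.3 133.2] su [ 24.5 -25.3] F [-0.3 -0.4 -0.1] w 17.8 q [ 0.03  0.38  1.96  0.01  0.79 -0.09]
[[ 0.007  0.994  0.112]
 [ 0.007  0.112 -0.994]
 [-1.     0.008 -0.006]]
turn deg [ 0.3 -0.4 -0.4]
turn deg [-179.7    0.7   -0.6]
shift in tool axes m [0.0032 0.0022 0.0075] [507.  23.]
```

{"api": "carry_out", "payload": {
  "commands": [
    [0.022, 0.002, 0, 0, -0.3, -0.4],
    [0.022, 0, 0, 0, 0, 0],
    [0.022, 0, 0, 0, 0, 0],
    [0, 0, 0, 0, 0, 0]
  ]
}}

```text
t: 8.72
ee_pos: [510.4, 30.3, 67.0]
orientation: [1.128, 1.257, -1.12]
ft_force: [-0.6, -0.1, 0.1]
width: 17.5
```

```bash
python3 - <<'E'
from h import *
state((180,-23,65))
E
```

```text
t 8.72 p [510.4  30.3  67. ] su [ 25.2 -18.9] F [-0.6 -0.1  0.1] w 17.5 q [ 0.04  0.5   1.97  0.    0.66 -0.08]
[[ 0.006  0.993  0.114]
 [ 0.001  0.114 -0.993]
 [-1.     0.006 -0.   ]]
turn deg [ 0.4 -0.  -0.4]
turn deg [-179.6    0.6   -0. ]
shift in tool axes m [ 0.0019 -0.0054  0.1547] [ 523. -124.]
```

{"api": "carry_out", "payload": {
  "commands": [
    [0.001, -0.004, 0, 0.4, 0, -0.4],
    [0, -0.001, 0.012, 0, 0, 0],
    [0, 0, 0.012, 0, 0, 0],
    [0, 0, 0.012, 0, 0, 0],
    [0, 0, 0.012, 0, 0, 0],
    [0, 0, 0.012, 0, 0, 0]
  ]
}}

```text
t: 9.48
ee_pos: [514.4, -34.6, 68.7]
orientation: [1.132, 1.255, -1.128]
ft_force: [0.3, 0.1, 0.1]
width: 17.5
```

```bash
python3 - <<'E'
from h import *
state((180,-23,65))
E
```

```text
t 9.47 p [514.4 -34.6  68.7] su [ 90.2 -21.8] F [0.3 0.1 0.1] w 17.5 q [-0.09  0.5   1.96  0.    0.67 -0.2 ]
[[ 0.004  0.994  0.106]
 [-0.     0.106 -0.994]
 [-1.     0.004  0.001]]
turn deg [ 0.   0.  -0.2]
turn deg [-1.8e+02  4.0e-01  1.0e-01]
shift in tool axes m [ 0.0038 -0.0013  0.0898] [ 523. -124.]
```

{"api": "carry_out", "payload": {
  "commands": [
    [0.002, 0, 0.012, 0, 0, 0],
    [0.001, 0, 0.012, 0, 0, 0],
    [0, 0, 0.012, 0, 0, 0],
    [0, 0, 0.012, 0, 0, 0],
    [0, 0, 0.012, 0, 0, 0],
    [0, 0, 0.012, 0, 0, 0],
    [0, 0, 0.012, 0, 0, 0],
    [0, 0, 0, 0, 0, 0]
  ]
}}

```text
t: 10.48
ee_pos: [524.1, -125.2, 65.4]
orientation: [1.133, 1.254, -1.129]
ft_force: [-0.5, -0.5, 0.4]
width: 17.6
```

```bash
python3 - <<'E'
from h import *
state((2,-79,130))
T=cam('scene');p=T[0][140:320,190:470];cv2.imwrite('pics/s2.png',cv2.resize(p,(800,514),interpolation=cv2.INTER_CUBIC))
E
```

```text
t 10.47 p [ 524.1 -125.2   65.4] su [181.3 -21.8] F [-0.5 -0.5  0.4] w 17.6 q [-0.26  0.53  1.91  0.    0.69 -0.36]
[[ 0.004  0.994  0.105]
 [-0.     0.105 -0.994]
 [-1.     0.004  0.001]]
turn deg [-0.1  0.  -0.2]
turn deg [ 1.799e+02 -4.000e-01 -1.000e-01]
shift in tool axes m [-0.0649 -0.0571 -0.1792] [448.  47.]
```

View pics/s2.png

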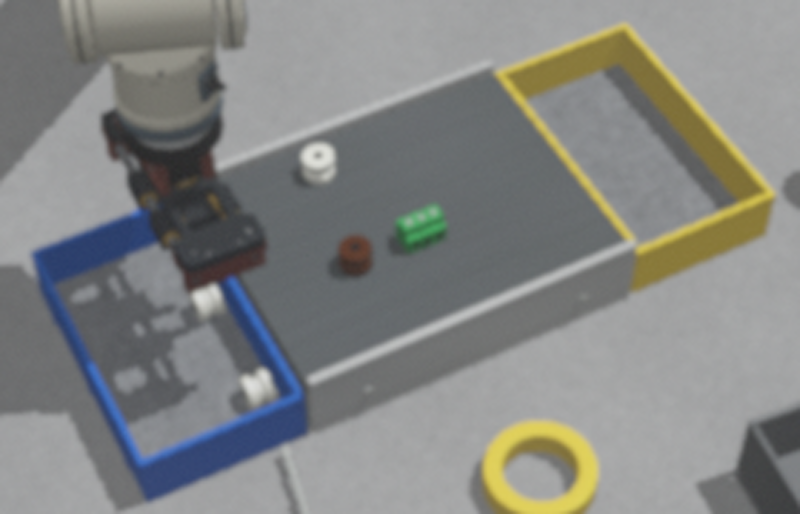

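Two whites are in the blue bin, at (257,386) and (208,300). White_3 at (318,162) is still to go, and brown and the terminal haven't moved.

{"api": "carry_out", "payload": {
  "commands": [
    [-0.03, 0, 0, 0, 0, 0],
    [-0.035, 0, 0, 0, 0, 0],
    [0, -0.011, -0.036, 0, 0, 0],
    [0, -0.011, -0.036, 0, 0, 0],
    [0, -0.011, -0.036, 0, 0, 0],
    [0, -0.011, -0.036, 0, 0, 0],
    [0, -0.011, -0.036, 0, 0, 0],
    [0, 0, 0, 0, 0, 0]
  ]
}}

```text
t: 11.52
ee_pos: [446.9, 55.5, 132.5]
orientation: [1.133, 1.256, -1.127]
ft_force: [-0.3, 0.4, -0.3]
width: 17.5
```

```bash
python3 - <<'E'
from h import *
state((-5,-79,66))
E
```

```text
t 11.53 p [446.9  55.5 132.5] su [ -6.5 -79.4] F [-0.3  0.4 -0.3] w 17.5 q [ 0.1   0.31  2.07  0.    0.75 -0.01]
[[ 0.004  0.994  0.107]
 [ 0.001  0.107 -0.994]
 [-1.     0.004 -0.001]]
turn deg [ 0.  -0.  -0.2]
turn deg [-1.8e+02  4.0e-01 -1.0e-01]
shift in tool axes m [0.0665 0.0001 0.0016] [447.  54.]
```

{"api": "carry_out", "payload": {
  "commands": [
    [0.022, 0, 0, 0, 0, -0.2],
    [0.022, 0, 0, 0, 0, 0],
    [0.021, 0, 0, 0, 0, 0],
    [0, 0, 0, 0, 0, 0]
  ]
}}

```text
t: 12.02
ee_pos: [449.5, 54.7, 66.8]
orientation: [1.131, 1.256, -1.125]
ft_force: [-0.8, -0.9, 0.3]
width: 17.6
```

```bash
python3 - <<'E'
from h import *
state((180,-79,66))
E
```

```text
t 12.03 p [449.5  54.7  66.8] su [ -5.4 -76.9] F [-0.8 -0.9  0.3] w 17.6 q [ 0.09  0.44  2.1   0.    0.59 -0.01]
[[ 0.004  0.994  0.109]
 [ 0.001  0.109 -0.994]
 [-1.     0.004 -0.   ]]
turn deg [ 0.2 -0.  -0.2]
turn deg [-179.8    0.4   -0. ]
shift in tool axes m [ 0.0007 -0.0027  0.1854] [ 467. -130.]
```

{"api": "carry_out", "payload": {
  "commands": [
    [0, -0.002, 0.01, 0.2, 0, 0],
    [0, 0, 0.012, 0, 0, 0],
    [0, 0, 0.012, 0, 0, 0],
    [0, 0, 0.012, 0, 0, 0],
    [0, 0, 0.012, 0, 0, 0],
    [0, 0, 0.012, 0, 0, 0],
    [0, 0, 0.012, 0, 0, 0]
  ]
}}

```text
t: 12.9
ee_pos: [458.6, -33.6, 69.3]
orientation: [1.136, 1.251, -1.125]
ft_force: [-0.1, -0.1, 0.2]
width: 17.4
```

```bash
python3 - <<'E'
from h import *
state((180,-79,66))
E
```

```text
t 12.9 p [458.6 -33.6  69.3] su [ 83.2 -77.2] F [-0.1 -0.1  0.2] w 17.4 q [-0.1   0.44  2.09  0.    0.6  -0.21]
[[ 0.009  0.994  0.105]
 [ 0.     0.105 -0.994]
 [-1.     0.009  0.001]]
turn deg [-0.1  0.  -0.5]
turn deg [179.9  -0.8  -0. ]
shift in tool axes m [ 0.0034 -0.0017  0.0968] [ 467. -130.]
```

{"api": "carry_out", "payload": {
  "commands": [
    [0.002, -0.001, 0.012, 0, 0, 0],
    [0.001, 0, 0.012, 0, 0, 0],
    [0, 0, 0.012, 0, 0, 0],
    [0, 0, 0.012, 0, 0, 0],
    [0, 0, 0.012, 0, 0, 0],
    [0, 0, 0.012, 0, 0, 0],
    [0, 0, 0.012, 0, 0, 0],
    [0, 0, 0.008, 0, 0, 0]
  ]
}}

```text
t: 13.9
ee_pos: [467.8, -132.0, 66.0]
orientation: [1.136, 1.25, -1.125]
ft_force: [0.1, 0.5, 0.6]
width: 17.6
```

{"api": "carry_out", "payload": {
  "commands": [
    [-0.04, 0, 0, 0, 0, 0],
    [-0.05, 0, 0, 0, 0, 0],
    [-0.05, -0.03, -0.04, 0, 0, 0],
    [-0.02, -0.03, -0.05, 0, 0, 0],
    [0, 0, -0.05, 0, 0, 0],
    [0, 0, -0.05, 0, 0, 0],
    [0, 0, -0.05, 0, 0, 0],
    [0, 0, 0, 0, 0, 0]
  ]
}}

```text
t: 14.9
ee_pos: [385.7, 99.7, 225.8]
orientation: [1.142, 1.247, -1.123]
ft_force: [0.2, -0.3, 0.0]
width: 17.2
```

```bash
python3 - <<'E'
from h import *
state((0,-79,130))
T=cam('top');S=cam('scene')
a=cv2.resize(T[0][205:335,165:425],(520,260),interpolation=cv2.INTER_CUBIC)
b=cv2.resize(S[0][140:320,190:470],(520,334),interpolation=cv2.INTER_CUBIC)
cv2.imwrite('pics/end.png',np.vstack([a,b]))
mt,ms=masks(T[0]),masks(S[0])
for n_,rt,rs in(('white',(345,222,405,318),(205,215,296,310)),('green',(240,235,342,320),(275,185,370,250)),('brown',(240,235,342,320),(275,185,370,250))):
    A=blobs(mt[n_],rt,8,400);B=blobs(ms[n_],rs,8,400)
    print(n_,[(x[0],x[1]) for x in A],[(x[0],x[1]) for x in B])
    for x in A:
        for y in B:
            P,e=tri(T,x[1],S,y[1])
            if e<12: print('  ',P.round(1),su(P),round(e,1))
E
```

```text
t 14.9 p [385.7  99.7 225.8] su [ -57.  -135.5] F [ 0.2 -0.3  0. ] w 17.2 q [ 0.22  0.07  2.11 -0.    0.95  0.12]
[[ 0.014  0.995  0.102]
 [ 0.003  0.101 -0.995]
 [-1.     0.014 -0.001]]
turn deg [-0.3 -0.1 -0.8]
turn deg [ 1.797e+02 -1.200e+00  1.000e-01]
shift in tool axes m [0.0965 0.0554 0.0569] [448.  49.]
white [(np.int32(56), array([351.7, 241.2])), (np.int32(57), array([356.6, 279.1])), (np.int32(52), array([358.8, 299.7])), (np.int32(12), array([347.5, 316.5]))] [(np.int32(66), array([252.9, 228.2])), (np.int32(69), array([261.7, 243.5])), (np.int32(75), array([279.6, 274.3])), (np.int32(25), array([208.2, 285.1])), (np.int32(9), array([215.2, 296.1])), (np.int32(45), array([292.4, 302.4])), (np.int32(26), array([218.1, 305.3]))]
   [ 622.4 -109.1   25.4] [175.7  77.7] 3.8
   [ 521.9 -120.3   26.2] [176.2 -23.5] 4.5
   [ 468.  -125.5   25.2] [175.7 -77.6] 4.2
   [ 426.7 -102.5  -95.5] [ 148.5 -116.2] 7.3
green [(np.int32(105), array([286.6, 266.5]))] [(np.int32(87), array([337.1, 220.3]))]
   [551.8  61.8  64.4] [-1.7 25.6] 3.8
brown [(np.int32(83), array([310.2, 263.7]))] [(np.int32(52), array([313.9, 227.2]))]
   [557.8   1.1  72.9] [59.3 25.2] 3.3
```

View pics/end.png

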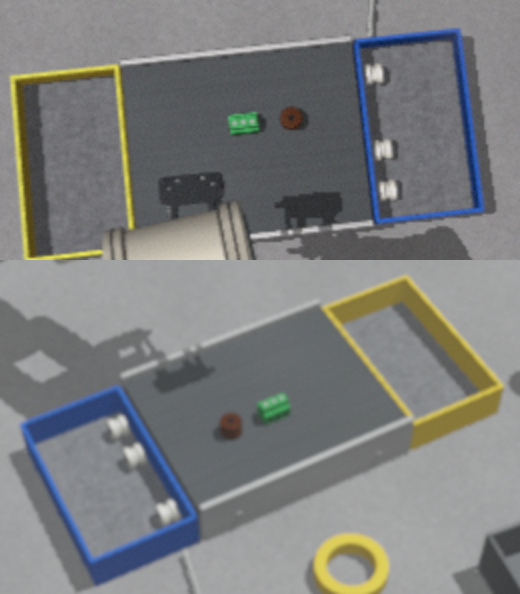

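The last picture shows all three whites lying in the blue bin. Brown and the terminal stand where they were, and the yellow bin is empty. The whites measure about 25 mm high (under 50) and 48 mm from the bin's centre along y (limit 65). The arm is clear, so I'm handing in.

```bash
python3 -c "
from workcell import ctrl
print(ctrl.close_job())"
```

```text
the job is handed in; nothing more can be done
None
```

I swept the three white insulators one at a time along their lanes with the nearly closed fingers (about 18 mm apart, at about 0.1 m/s). All three went over the end into the blue bin, and I handed the job in at about 15 s of the 58 s.

- **White insulators:** the last two-view measurement puts all three in the blue bin at about 25 mm above the counter (limit 50). They lie about 48 mm from its centre along y (limit 65) and within about 78 mm across (limit 115).
- **Brown insulator and terminal block:** both are upright and measured within 1 mm of where they started.
- **Everything else:** the yellow bin is empty and the arm was raised clear. In the last pictures the tape lies where it did. I did not re-measure the other bystanders, but the fingers never went below 130 mm away from the board.
- **Small disagreements:** the rays from the two views missed each other by 3–5 mm. White_2 measured about 4 mm off its nominal lane. Some moves landed up to 10 mm off and were corrected on the way.

No check failed. Handing in reports no verdict.

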